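# Cap the thread-spool pyramid and hold the top spool for its ticket

## Task

Build up the pyramid of thread spools in the wooden rack: lift the yellow spool off its rest, carry it across clear of the tool stand, saddle it into the empty gap of the second layer in line with the spools under it, and let go. Then bring the red spool over and hold it level, in line and centred over the gap at the very top, about a centimetre clear of the two spools below it and not touching them, so that I can slip a price ticket underneath; finish while still holding it there. Do not drop a spool, do not knock the tool stand, and leave the other spools and the bench clutter where they are.

Things in the scene. Friction and masses are not known exactly. Their poses are not given: they have to be found in the camera images.
- rack: Fixed wooden rack 90 x 174 x 20 mm. Origin: centre of its underside, on the bench; x along the spools' axes, y across the row, z up. Spool centres: bottom row y = -52, 0, 52 mm, 36 mm above the bench; second layer y = -26, 26 mm, 76 mm up; a spool seated at the very top y = 0, 117 mm up; all at x = 0. The spools' flat ends are free for fingers.
- marker: Brass strip 88 x 6 x 4 mm, fixed along the rack's ridge under the second-layer gap that is empty at the start (y = +26 or -26 mm of the rack). Origin at the centre of its underside; the gap's centre is straight above it.
- spool_yellow: Yellow thread spool, lies in one of the two rests at the start, centre 30 mm above the bench. Spool 48 mm in diameter and 56 mm long (a plain cylinder with flat ends, 70 to 135 g); origin at its centre, x along its axis.
- spool_red: Red thread spool, lies in the other rest at the start, centre 30 mm above the bench. Spool 48 mm in diameter and 56 mm long (a plain cylinder with flat ends, 70 to 135 g); origin at its centre, x along its axis.
- spool_blue: Blue spool already in the other second-layer place. Spool 48 mm in diameter and 56 mm long (a plain cylinder with flat ends, 70 to 135 g); origin at its centre, x along its axis.
- base_left: Blue spool of the bottom row, in the groove at +y of the rack. Spool 48 mm in diameter and 56 mm long (a plain cylinder with flat ends, 70 to 135 g); origin at its centre, x along its axis.
- base_mid: White spool of the bottom row, in the middle groove. Spool 48 mm in diameter and 56 mm long (a plain cylinder with flat ends, 70 to 135 g); origin at its centre, x along its axis.
- base_right: Blue spool of the bottom row, in the groove at -y of the rack. Spool 48 mm in diameter and 56 mm long (a plain cylinder with flat ends, 70 to 135 g); origin at its centre, x along its axis.
- rest_1: Dark wooden rest, fixed, 32 mm (x, along the spool's axis) x 68 mm x 14 mm; one groove holds a spool, which overhangs it by 12 mm at each end. Origin at the centre of its underside.
- rest_2: The other rest, exactly like rest_1.
- stand: Tool stand, fixed: dark wooden block 240 x 46 x 70 mm (x, y, z) with upright punches and awls that reach 150 mm above the bench; stands between the rests and the rack. Origin at the centre of its underside.
- mallet: Rubber mallet lying on the bench beyond the work area, 227 x 85 x 54 mm; origin under its head, 10 mm to the handle side of the middle of the head.
- glue_jar: Amber glue jar, 64 mm across, 85 mm tall; origin under its centre.
- dye_bottle: Black dye bottle, 44 mm across, 110 mm tall; origin under its centre.
- rivet_tin: Round metal rivet tin, 70 mm across, 45 mm tall; origin under its centre.
- wrench: Small steel wrench lying on the bench to the right of the rests.
There are look-alikes about, which are no part of the job. Of the things like the rack, leave any that is turquoise; of the rest the smaller one is meant. There is more than one size of the spool_yellow; the job needs the larger.

How it is judged:
On the way:
1. the yellow spool is saddled in the empty gap of the second layer, in line, at rest and let go (horizontal distance between spool_yellow and marker below 0.008 m and height (world z) of spool_yellow between 0.071 and 0.082 m and angle between the x axis of spool_yellow and the x axis of rack, either way round below 0.12 rad and linear speed of spool_yellow below 0.02 m/s and contact force between spool_yellow and the fingers below 0.05 N), for 0.3 s.
At the end, for the whole second after the job is handed in: Yellow released in the second-layer gap (8 mm, 0.12 rad); other pyramid spools moved under 10 mm; red held still in the fingers, in line (0.12 rad), centred over the top gap (7 mm across, 10 mm along the spool), 3 to 20 mm above its seat, touching neither spool below (all of step 1 and distance of each of base_left, base_mid, base_right, spool_blue from where it was at the start of the episode below 0.01 m and x of spool_red in the frame of rack between -0.01 and 0.01 m and y of spool_red in the frame of rack between -0.007 and 0.007 m and height (world z) of spool_red between 0.1195 and 0.137 m and angle between the x axis of spool_red and the x axis of rack, either way round below 0.12 rad and contact force between spool_red and the fingers above 0.5 N and contact force between spool_red and spool_yellow below 0.05 N and contact force between spool_red and spool_blue below 0.05 N and linear speed of spool_red below 0.02 m/s); the arm keeps its last pose, push and grip.
It fails at once if the yellow spool is dropped (falls free faster than 0.45 m/s) (contact force between spool_yellow and the fingers below 0.02 N and linear speed of spool_yellow above 0.45 m/s).
It fails at once if the red spool is dropped (falls free faster than 0.45 m/s) (contact force between spool_red and the fingers below 0.02 N and linear speed of spool_red above 0.45 m/s).
It fails at once if the tool stand is knocked (over 5 N) (contact force between stand and anything else above 5 N).
It fails at once if a spool that was already in the pyramid is shifted by more than 15 mm (distance of any of base_left, base_mid, base_right, spool_blue from where it was at the start of the episode above 0.015 m).
It fails at once if bench clutter is pushed more than 20 mm (distance of any of mallet, glue_jar, dye_bottle, rivet_tin, wrench from where it was at the start of the episode above 0.02 m).
It also fails if it takes over 61 s, if anything falls off the work surface, if the arm or the gripper's body presses on something with over 40 N, if the wrist force passes 120 N, or if a joint passes its speed limit or range.

## Robot

A 6-joint arm with a two-finger parallel gripper is mounted at the origin on the work surface. World frame = base frame: x ahead of the robot, y to its left, z up, the work surface at z = 0. Lengths are in m, angles in rad, forces in N, time in s.
With the tool pointing down it reaches from about 0.4 to 0.825 m from the base axis. Payload 7 kg.
Tool frame: the origin (TCP) lies between the finger pads; the fingertips stand 17 mm ahead of it and the grasp point (between the pads) lies 2 mm behind it (nose_length is the distance from the TCP to the fingertips, in m); z points along the fingers, y is the line along which they close (so a half turn about z gives the same grasp; the last joint's range is limited). The gripper opens to 85 mm and grips with 20 to 120 N. Pads are 22 mm wide; open, the fingers measure 114 mm over their backs; the gripper's body (76 mm by 85 mm) begins 54 mm behind the grasp point. The pads swing forward as they close: fully open they stand 13 mm farther back than shut.
Start: joints at [-0.813, 0.359, 0.012, 0, -1.224, -0.288], TCP at [0.306, -0.602, 0.219] pointing down, gripper open.
Joint ranges: [-3.07, 3.07], [-1.43, 2.12], [-1.02, 1.25], [-3.03, 1.67], [-3.05, -0], [-3.03, 3.03]. Speed limits (rad/s): [2.39, 2.39, 3.01, 3.14, 3.14, 3.14].

## Interface

Orientations are given as a 3x3 rotation matrix whose columns are the frame's x, y, z axes.
In Python, from cell import read_state, read_camera, job_done, nose_length gives the robot as it stands.
- The arm moves only by the tool servo_tool, never from a script. Its argument "increments" is a list of rows, each an object with "hand": the closure, from -1 (fully open) to 1 (shut); "offset": the shift along the tool's x, y, z in mm, a list of three; "delta_rot": the turn, a rotation vector about the tool's x, y, z in degrees, a list of three. In form: [{"hand": hand, "offset": [x, y, z], "delta_rot": [ax, ay, az]}, ...]. A call has 1 to 20 rows; each row shifts and turns the commanded pose from where the row before left it, along the tool's axes as they then stand; what a row does not reach is not made up. A row lasts 1/8 s, in which the tool goes at most 62.5 mm and 10.7 degrees, less where a joint would pass 70% of its speed; a pose out of reach is approached as far as the arm can. A call is refused whole if a number of a shift passes 62.5 or a number of a turn 10.7, either way. A call with a gripper value outside its range is refused whole. The fingers move at their own pace and stop on an object; the grip force is fixed at half the most. Time passes only in rows, so rows that do not move let the fingers close. It gives the time, the measured TCP pose, the force, the opening and the grip force at its end, in the units of the state.
- read_state(): the state, without advancing time (a new reading comes with each control period).
- read_camera(name): name is "side" or "top"; returns a dict with "img" (400x640x3 uint8, blue, green, red), "z_map" (400x640 float32, m along the optical axis (not along the pixel's ray), 0 where there is no reading), "fx", "fy", "cx", "cy" (pixels), "eye" and "rotation" of the camera in the world. Camera axes: x right, y down, z forward; pixel columns grow to the right and rows downward; lengths in m; the calibration is good to about 2 mm. A picture is of the moment at which its call begins.
- job_done(): hands the job in; it is judged then, once.
The state is a dict: "time_s": time; "joint_pos": joint angles; "qvel": joint speeds; "joint_torque": joint torques, N m; "tcp_pos": TCP position; "ee_rot": TCP orientation; "force": force on the tool from outside, world axes, zero at the start; "wrist_torque": the same for the moment, N m; "width": finger opening in m; "finger_force": force on a finger pad.
Only numpy, scipy, OpenCV 4.12 (cv2) and the standard library are available. Lean on these libraries where they do the work, as an engineer would, in place of code of your own. Each camera call takes 0.05 s, during which the arm holds its last target. There are 200 camera calls.

## Working session

There is one attempt and no reset: what is moved stays moved. The work goes in short steps, Python scripts to look and compute and a tool call to move; the robot and the scene stay as the last step left them, time stands still between calls to the robot, and variables do not carry over. Pictures are saved under pics/ and viewed, at most 10 in all, crops included, and the job is handed in when it is done.

Besides the shell and the picture viewer there is one more tool, called after "Emit:" as name(argument=value, ...), one argument or row to a line, values as JSON. servo_tool: Moves the arm, as the interface text tells. Its arguments: {"type":"object","properties":{"increments":{"type":"array","items":{"type":"object","properties":{"hand":{"type":"number"},"offset":{"type":"array","items":{"type":"number"}},"delta_rot":{"type":"array","items":{"type":"number"}}}}}},"required":["increments"]}

```bash
mkdir -p pics; python3 - <<'E'
from cell import *
import cv2,numpy as np
for n in("side","top"):
    c=read_camera(n); cv2.imwrite(f"pics/{n}0.png",c["img"]); np.savez(f"{n}0.npz",**c)
    print(n,c["fx"],c["fy"],c["cx"],c["cy"],c["eye"],np.round(c["rotation"],3).tolist())
s=read_state();print(s["time_s"],s["tcp_pos"],np.round(s["ee_rot"],3).tolist(),s["width"],nose_length)
E
```

```text
side 511.5111154755163 511.5111154755163 322.1463650459475 194.81045259596144 [0.0808208  1.22257036 0.84745275] [[-0.944, -0.16, 0.289], [-0.33, 0.487, -0.808], [-0.011, -0.858, -0.513]]
top 382.7413442105402 382.7413442105402 316.5717544953422 198.2198013911915 [ 0.36546568 -0.01151424  1.1304837 ] [[-0.019, -0.987, 0.158], [-1.0, 0.019, 0.004], [-0.007, -0.158, -0.987]]
0.1 [ 0.30536787 -0.60147878  0.21816307] [[-0.892, -0.453, -0.001], [-0.453, 0.892, 0.001], [0.0, 0.001, -1.0]] 0.08522973972964566 0.017
```

View pics/top0.png

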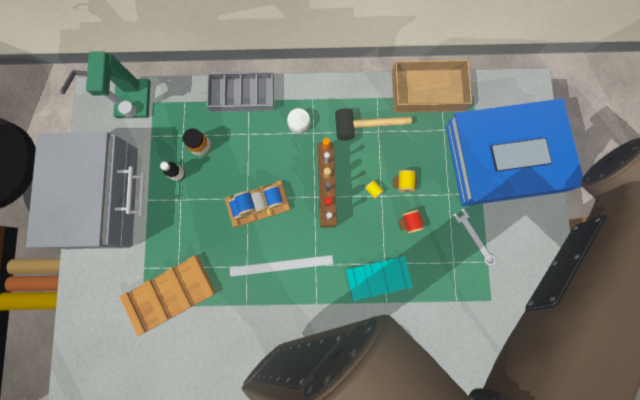

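View pics/side0.png

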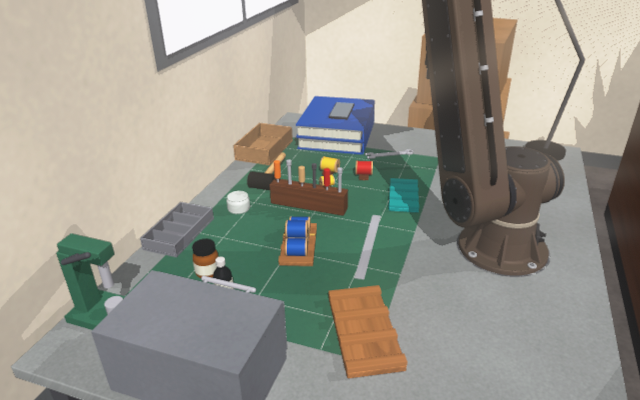

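The top view shows three rack-like things: the wooden rack with spools at (257,203), a larger empty wooden one at (168,295), and a turquoise one at (379,278). The smaller wooden one at (257,203) is the one meant. There are two yellow spools: a larger one on a rest at (407,180) and a smaller one at (374,188), so the larger is meant. Red is at (413,221) and the stand at (328,185). I'll confirm with an enlarged crop and measure.

```bash
cat > h.py <<'E'
import numpy as np,cv2
def cloud(c):
    v,u=np.mgrid[:400,:640]; z=c["z_map"]
    p=np.stack([(u-c["cx"])/c["fx"]*z,(v-c["cy"])/c["fy"]*z,z],-1)@np.array(c["rotation"]).T+c["eye"]
    p[z==0]=np.nan
    return p
def hsv(c): return cv2.cvtColor(c["img"],cv2.COLOR_BGR2HSV)
E
python3 - <<'E'
from h import *
c=dict(np.load("top0.npz")); P=cloud(c); H=hsv(c); im=c["img"]
a=cv2.resize(im[165:240,215:300],None,fx=4.5,fy=4.5,interpolation=2);b=cv2.resize(im[165:240,355:440],None,fx=4.5,fy=4.5,interpolation=2)
cv2.imwrite("pics/crop0.png",np.hstack([a,b]))
def rep(n,p):
    p=p[np.isfinite(p).all(1)]
    r=cv2.minAreaRect((p[:,:2]*1000).astype(np.float32))
    print(n,len(p),"rect c",np.round(r[0],1),"sz",np.round(r[1],1),"ang",round(r[2],1),"z",np.round(np.percentile(p[:,2],[2,50,98])*1000))
def reg(x0,x1,y0,y1): m=np.zeros((400,640),bool); m[y0:y1,x0:x1]=1; return m
h,s,v=H[...,0],H[...,1],H[...,2]
yel=(h>20)&(h<35)&(s>150)&(v>100); red=((h<6)|(h>174))&(s>150)&(v>80); blu=(h>105)&(h<125)&(s>130)
Z=P[...,2]
rep("yel big",P[yel&reg(392,420,165,198)&(Z>.035)]); rep("yel small",P[yel&reg(362,388,176,202)&(Z>.01)])
rep("red",P[red&reg(395,430,205,238)&(Z>.035)])
rep("blueL",P[blu&reg(222,252,185,225)]);rep("blueR",P[blu&reg(255,290,180,225)])
rep("rack all>10mm",P[reg(222,294,178,228)&(Z>.012)&(Z<.03)])
rep("stand block",P[reg(310,345,135,232)&(Z>.06)&(Z<.08)])
rep("stand tall",P[reg(310,345,130,232)&(Z>.085)])
rep("top blue",P[reg(222,294,178,228)&(Z>.085)])
E
```

```text
yel big 262 rect c [ 587.7 -269.5] sz [44.2 49.7] ang 85.8 z [38. 51. 56.]
yel small 154 rect c [ 566.3 -176. ] sz [37.6 34.9] ang 39.3 z [22. 34. 40.]
red 237 rect c [ 468.2 -280.9] sz [42.8 44.4] ang 14.0 z [37. 51. 57.]
blueL 316 rect c [521.1 204.8] sz [43.7 66.7] ang 16.3 z [ 51.  95. 102.]
blueR 184 rect c [546.6 118.4] sz [42.5 42.2] ang 16.9 z [46. 56. 63.]
rack all>10mm 586 rect c [530.4 167.8] sz [ 90.1 173.1] ang 16.8 z [12. 20. 28.]
stand block 1060 rect c [578.3 -36.9] sz [240.1  46. ] ang 0.8 z [67. 71. 75.]
stand tall 312 rect c [578.7 -36.8] sz [215.7  19.9] ang 0.8 z [ 92. 139. 153.]
top blue 328 rect c [523. 193.] sz [56.4 44. ] ang 16.8 z [ 86.  97. 103.]
```

View pics/crop0.png

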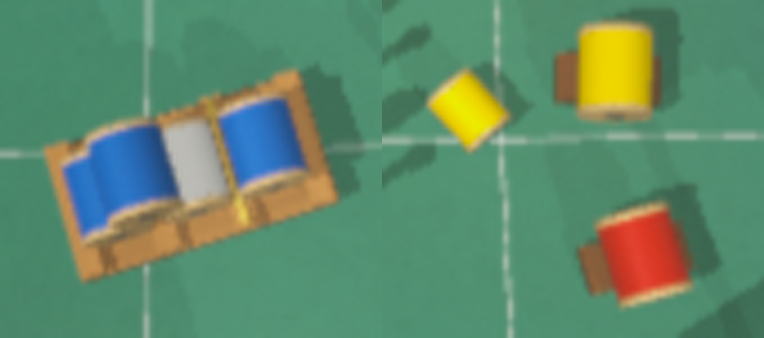

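The crop confirms it: the left half shows the wooden rack with blue, white and blue spools plus one blue on top, and the brass strip between white and the right blue, so the gap is at rack y = -26. The right half shows the large yellow spool on its rest (crop ~(615,70)), the small look-alike yellow lying loose (~(468,110)), and red on its rest (~(645,255)). Next I'll do precise cylinder fits.

```bash
cat >> h.py <<'E'
from scipy.optimize import least_squares
def fit(P,x,y,z,yaw):
    """cylinder r=24 L=56 near guess (mm,deg) -> x,y,z,yaw"""
    p=P.reshape(-1,3)*1000; p=p[np.isfinite(p).all(1)]
    q0=np.array([x,y,z,np.radians(yaw)])
    for _ in range(4):
        d=p-q0[:3]; a=np.array([np.cos(q0[3]),np.sin(q0[3]),0]); b=np.array([-a[1],a[0],0])
        r=np.hypot(d@b,d[:,2]); m=(abs(r-24)<5)&(abs(d@a)<31)&(d[:,2]>2); k=p[m]
        def f(q):
            d=k-q[:3]; return np.hypot(d[:,0]*-np.sin(q[3])+d[:,1]*np.cos(q[3]),d[:,2])-24
        s=least_squares(lambda q:np.r_[f(q),.01*(q-q0)],q0,loss="soft_l1").x
        e=(k-s[:3])@a; lo,hi=np.percentile(e,[1,99]); s[:3]+=a*(lo+hi)/2; q0=s
    return [round(float(t),1) for t in (*s[:3],np.degrees(s[3]))],len(k),round(float(hi-lo),1),round(float(np.std(f(s))),1)
def go(x,y,z,yaw):
    """tool-frame move from measured pose to target TCP (mm), tool y axis at yaw (deg)"""
    from cell import read_state
    s=read_state(); R=np.array(s["ee_rot"]); d=np.array([x,y,z])-np.array(s["tcp_pos"])*1000
    cur=np.degrees(np.arctan2(R[1,1],R[0,1])); w=(yaw-cur+90)%180-90
    c,sn=np.cos(np.radians(cur+w)),np.sin(np.radians(cur+w)); Rn=np.array([[sn,c,0],[-c,sn,0],[0,0,-1]]).T
    Rn=np.column_stack([[sn,-c,0],[c,sn,0],[0,0,-1]])
    print("t",s["time_s"],"tcp",np.round(np.array(s["tcp_pos"])*1000,1),"yaw",round(cur,1),"turn tz",round(-w,2),"offset now-frame",np.round(R.T@d,1),"after-turn frame",np.round(Rn.T@d,1),"z-tilt",np.round(R[:2,2],3))
E
python3 - <<'E'
from h import *
for n in("top","side"):
    P=cloud(dict(np.load(n+"0.npz")))
    for nm,g in dict(yel=(588,-269,30,-4),red=(468,-281,30,14),blue=(523,193,76,16.8),bl=(515,218,36,16.8),bm=(530,168,36,16.8),br=(545,118,36,16.8)).items():
        try: print(n,nm,*fit(P,*g))
        except Exception as e: print(n,nm,e)
go(588,-269,230,-4)
E
```

```text
top yel [586.6, -271.0, 29.9, -2.7] 307 55.7 1.7
top red [467.9, -282.5, 29.7, 13.5] 319 54.7 1.7
top blue [522.5, 193.4, 76.1, 16.5] 337 55.0 1.7
top bl [515.3, 217.7, 36.1, 16.7] 142 55.7 1.5
top bm [530.0, 168.9, 35.7, 17.5] 210 56.1 1.8
top br [545.2, 118.7, 35.7, 17.2] 316 55.6 1.7
side yel [583.3, -271.0, 29.3, -9.7] 140 57.6 2.4
side red [465.6, -281.4, 29.1, 13.5] 141 54.4 2.2
side blue [521.0, 192.4, 77.0, 16.5] 267 54.5 2.1
side bl [514.0, 217.1, 36.7, 15.5] 293 55.2 2.1
side bm [528.1, 164.6, 36.1, 24.2] 24 58.8 1.9
side br [542.2, 119.5, 36.1, 13.6] 85 55.8 1.8
t 0.1 tcp [ 305.4 -601.5  218.2] yaw 116.9 turn tz -59.09 offset now-frame [-402.5  168.6  -11.6] after-turn frame [ 351.4 -258.8  -11.8] z-tilt [-0.001  0.001]
```

Emit:
servo_tool(
  increments=[
    {"hand":-1,"offset":[0,0,0],"delta_rot":[0,0,-10]},
    {"hand":-1,"offset":[0,0,0],"delta_rot":[0,0,-10]},
    {"hand":-1,"offset":[0,0,0],"delta_rot":[0,0,-10]},
    {"hand":-1,"offset":[0,0,0],"delta_rot":[0,0,-10]},
    {"hand":-1,"offset":[0,0,0],"delta_rot":[0,0,-10]},
    {"hand":-1,"offset":[0,0,0],"delta_rot":[0,0,-10]},
    {"hand":-1,"offset":[35,-26,0],"delta_rot":[0,0,0]},
    {"hand":-1,"offset":[35,-26,0],"delta_rot":[0,0,0]},
    {"hand":-1,"offset":[35,-26,0],"delta_rot":[0,0,0]},
    {"hand":-1,"offset":[35,-26,0],"delta_rot":[0,0,0]},
    {"hand":-1,"offset":[35,-26,0],"delta_rot":[0,0,0]},
    {"hand":-1,"offset":[35,-26,0],"delta_rot":[0,0,0]},
    {"hand":-1,"offset":[35,-26,0],"delta_rot":[0,0,0]},
    {"hand":-1,"offset":[35,-26,0],"delta_rot":[0,0,0]},
    {"hand":-1,"offset":[35,-26,0],"delta_rot":[0,0,0]},
    {"hand":-1,"offset":[35,-26,0],"delta_rot":[0,0,0]},
    {"hand":-1,"offset":[0,0,0],"delta_rot":[0,0,0]},
  ],
)

```text
time_s: 2.22
tcp_pos: [0.5082, -0.8973, 0.1888]
ee_rot: [[-0.054, -0.998, 0.03], [-0.996, 0.052, -0.07], [0.068, -0.033, -0.997]]
force: [0.0, 0.7, 0.1]
width: 0.0855
finger_force: 0.0
```

```bash
python3 -c "
from h import *; go(586.6,-271,30,-3)"
```

```text
t 2.225 tcp [ 508.2 -897.3  188.8] yaw 177.0 turn tz 0.01 offset now-frame [-638.9  -40.2  117. ] after-turn frame [629.5 -45.5 158.8] z-tilt [ 0.03 -0.07]
```

Emit:
servo_tool(
  increments=[
    {"hand":-1,"offset":[-40,-3,-6],"delta_rot":[0,0,0]},
    {"hand":-1,"offset":[-40,-3,-6],"delta_rot":[0,0,0]},
    {"hand":-1,"offset":[-40,-3,-6],"delta_rot":[0,0,0]},
    {"hand":-1,"offset":[-40,-3,-6],"delta_rot":[0,0,0]},
    {"hand":-1,"offset":[-40,-3,-6],"delta_rot":[0,0,0]},
    {"hand":-1,"offset":[-40,-3,-6],"delta_rot":[0,0,0]},
    {"hand":-1,"offset":[-40,-3,-6],"delta_rot":[0,0,0]},
    {"hand":-1,"offset":[-40,-3,-6],"delta_rot":[0,0,0]},
    {"hand":-1,"offset":[0,0,0],"delta_rot":[0,0,0]},
  ],
)

```text
time_s: 3.35
tcp_pos: [0.5488, -0.5744, 0.2208]
ee_rot: [[-0.052, -0.998, 0.034], [-0.996, 0.05, -0.074], [0.072, -0.038, -0.997]]
force: [-1.1, 1.2, -0.6]
width: 0.0854
finger_force: 0.0
```

```bash
sed -i '/Rn=np.array(\[\[sn/d; s/\[\[sn,-c,0\]/[[-sn,c,0]/; s/Rn=np.column/Rn=np.column/' h.py
sed -i 's/; Rn=np.array.*$//' h.py; grep -n "Rn" h.py
cat >> h.py <<'E'
    print("level first: rotvec tool deg", np.round(np.degrees(cv2.Rodrigues(R.T@Rn)[0].ravel()),2))
E
python3 -c "
from h import *; go(586.6,-271,30,-3)"
```

```text
26:    Rn=np.column_stack([[-sn,c,0],[c,sn,0],[0,0,-1]])
27:    print("t",s["time_s"],"tcp",np.round(np.array(s["tcp_pos"])*1000,1),"yaw",round(cur,1),"turn tz",round(-w,2),"offset now-frame",np.round(R.T@d,1),"after-turn frame",np.round(Rn.T@d,1),"z-tilt",np.round(R[:2,2],3))Traceback (most recent call last):
  File "<string>", line 2, in <module>
    from h import *; go(586.6,-271,30,-3)
                     ~~^^^^^^^^^^^^^^^^^^
  File "h.py", line 26, in go
    Rn=np.column_stack([[-sn,c,0],[c,sn,0],[0,0,-1]])
                          ^^
NameError: name 'sn' is not defined. Did you mean: 's'?
```

```bash
sed -i 's/^    Rn=np.column/    c,sn=np.cos(np.radians(cur+w)),np.sin(np.radians(cur+w)); Rn=np.column/' h.py
python3 -c "
from h import *; go(586.6,-271,130,-3)"
```

```text
t 3.35 tcp [ 548.8 -574.4  220.8] yaw 177.1 turn tz 0.14 offset now-frame [-310.7  -19.2   69.4] after-turn frame [-304.9  -21.9   90.8] z-tilt [ 0.034 -0.074]
level first: rotvec tool deg [-2.18 -4.13  0.07]
```

Emit:
servo_tool(
  increments=[
    {"hand":-1,"offset":[0,0,0],"delta_rot":[-2.18,-4.13,0]},
    {"hand":-1,"offset":[-38,-2.7,0],"delta_rot":[0,0,0]},
    {"hand":-1,"offset":[-38,-2.7,0],"delta_rot":[0,0,0]},
    {"hand":-1,"offset":[-38,-2.7,0],"delta_rot":[0,0,0]},
    {"hand":-1,"offset":[-38,-2.7,10],"delta_rot":[0,0,0]},
    {"hand":-1,"offset":[-38,-2.7,20],"delta_rot":[0,0,0]},
    {"hand":-1,"offset":[-38,-2.7,20],"delta_rot":[0,0,0]},
    {"hand":-1,"offset":[-38,-2.7,20],"delta_rot":[0,0,0]},
    {"hand":-1,"offset":[-38,-2.7,20],"delta_rot":[0,0,0]},
    {"hand":-1,"offset":[0,0,0],"delta_rot":[0,0,0]},
    {"hand":-1,"offset":[0,0,0],"delta_rot":[0,0,0]},
  ],
)

```text
time_s: 4.72
tcp_pos: [0.5861, -0.2751, 0.129]
ee_rot: [[-0.054, -0.999, -0.001], [-0.999, 0.054, 0.0], [-0.0, 0.002, -1.0]]
force: [-0.7, -0.1, 0.0]
width: 0.0856
finger_force: 0.0
```

```bash
python3 -c "
from h import *; go(586.6,-271,30,-3)
from cell import *
c=read_camera('side');cv2.imwrite('pics/s1.png',cv2.resize(c['img'][90:290,200:460],None,fx=3,fy=3))"
```

```text
t 4.725 tcp [ 586.1 -275.1  129. ] yaw 176.9 turn tz -0.08 offset now-frame [-4.1 -0.4 99. ] after-turn frame [-4.1 -0.3 99. ] z-tilt [-0.001  0.   ]
level first: rotvec tool deg [ 0.09  0.02 -0.08]
```

View pics/s1.png

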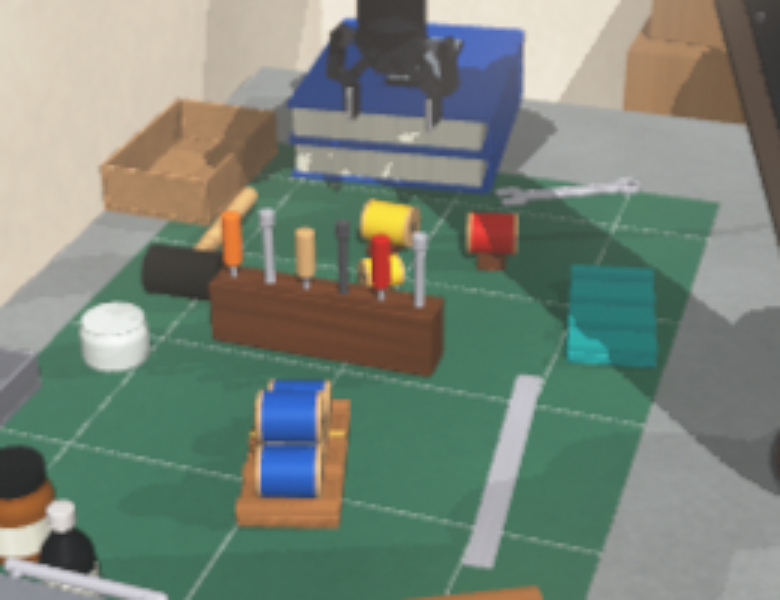

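The gripper is above and straddling the yellow spool (crop ~(390,222)), clear of everything. I'll go down.

Emit:
servo_tool(
  increments=[
    {"hand":-1,"offset":[-4,-0.3,15],"delta_rot":[0,0,0]},
    {"hand":-1,"offset":[0,0,20],"delta_rot":[0,0,0]},
    {"hand":-1,"offset":[0,0,20],"delta_rot":[0,0,0]},
    {"hand":-1,"offset":[0,0,18],"delta_rot":[0,0,0]},
    {"hand":-1,"offset":[0,0,15],"delta_rot":[0,0,0]},
    {"hand":-1,"offset":[0,0,11],"delta_rot":[0,0,0]},
    {"hand":-1,"offset":[0,0,0],"delta_rot":[0,0,0]},
    {"hand":-1,"offset":[0,0,0],"delta_rot":[0,0,0]},
    {"hand":1,"offset":[0,0,0],"delta_rot":[0,0,0]},
    {"hand":1,"offset":[0,0,0],"delta_rot":[0,0,0]},
    {"hand":1,"offset":[0,0,0],"delta_rot":[0,0,0]},
    {"hand":1,"offset":[0,0,0],"delta_rot":[0,0,0]},
    {"hand":1,"offset":[0,0,0],"delta_rot":[0,0,0]},
    {"hand":1,"offset":[0,0,0],"delta_rot":[0,0,0]},
  ],
)

```text
time_s: 6.52
tcp_pos: [0.5869, -0.2706, 0.0304]
ee_rot: [[-0.053, -0.999, -0.0], [-0.999, 0.053, 0.0], [-0.0, 0.0, -1.0]]
force: [-1.4, 0.3, 5.4]
width: 0.0539
finger_force: 62.8
```

Emit:
servo_tool(
  increments=[
    {"hand":1,"offset":[0,0,-5],"delta_rot":[0,0,0]},
    {"hand":1,"offset":[0,0,-10],"delta_rot":[0,0,0]},
    {"hand":1,"offset":[0,0,-20],"delta_rot":[0,0,0]},
    {"hand":1,"offset":[0,0,-25],"delta_rot":[0,0,0]},
    {"hand":1,"offset":[0,0,-25],"delta_rot":[0,0,0]},
    {"hand":1,"offset":[0,0,-25],"delta_rot":[0,0,0]},
    {"hand":1,"offset":[0,0,-25],"delta_rot":[0,0,0]},
    {"hand":1,"offset":[0,0,-25],"delta_rot":[0,0,0]},
    {"hand":1,"offset":[0,0,-25],"delta_rot":[0,0,-4]},
    {"hand":1,"offset":[0,0,-15],"delta_rot":[0,0,-5]},
    {"hand":1,"offset":[0,0,0],"delta_rot":[0,0,-6]},
    {"hand":1,"offset":[0,0,0],"delta_rot":[0,0,-5]},
    {"hand":1,"offset":[0,0,0],"delta_rot":[0,0,0]},
  ],
)

```text
time_s: 8.15
tcp_pos: [0.5863, -0.2705, 0.2297]
ee_rot: [[0.29, -0.957, -0.002], [-0.957, -0.29, 0.001], [-0.001, 0.002, -1.0]]
force: [-0.5, 0.2, -1.6]
width: 0.0538
finger_force: 63.2
```

```bash
python3 -c "
from h import *; go(537.6,143.4,230,16.9)
from cell import *
c=read_camera('top');P=cloud(c);print(fit(P,587,-271,230,17))
c=read_camera('side');print(fit(cloud(c),587,-271,230,17));cv2.imwrite('pics/s2.png',cv2.resize(c['img'][70:270,200:460],None,fx=3,fy=3))"
```

```text
t 8.15 tcp [ 586.3 -270.5  229.7] yaw -163.1 turn tz -0.02 offset now-frame [-4.102e+02 -7.360e+01  1.000e-01] after-turn frame [-4.102e+02 -7.380e+01 -3.000e-01] z-tilt [-0.002  0.001]
level first: rotvec tool deg [ 0.09  0.08 -0.02]
([586.1, -271.0, 229.3, 17.2], 353, 54.9, 1.5)
([585.8, -270.4, 228.3, 17.3], 145, 56.9, 2.4)
```

View pics/s2.png

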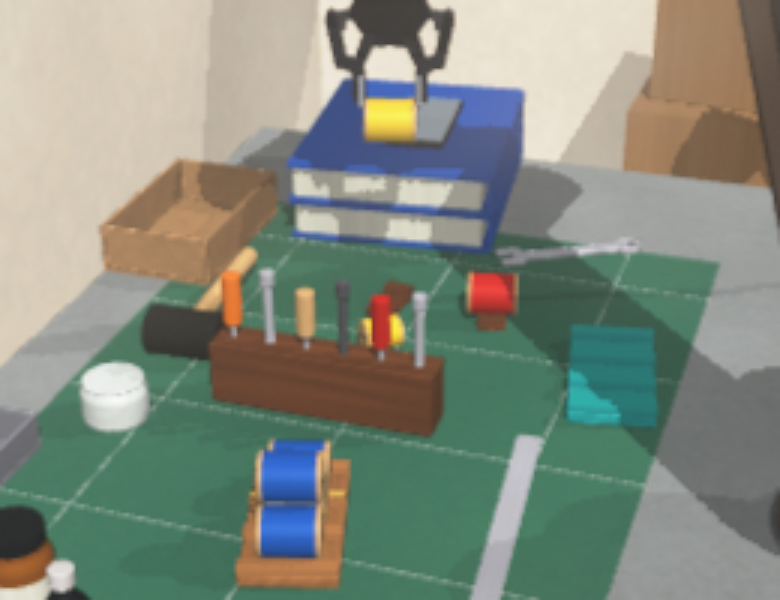

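The yellow spool is held level at crop (390,120), the rest is empty, and nothing else has moved. The spool centre coincides with the TCP. I'll cross over the stand.

Emit:
servo_tool(
  increments=[
    {"hand":1,"offset":[-15,-2.7,0],"delta_rot":[0,0,0]},
    {"hand":1,"offset":[-30,-5.4,0],"delta_rot":[0,0,0]},
    {"hand":1,"offset":[-30,-5.4,0],"delta_rot":[0,0,0]},
    {"hand":1,"offset":[-30,-5.4,0],"delta_rot":[0,0,0]},
    {"hand":1,"offset":[-30,-5.4,0],"delta_rot":[0,0,0]},
    {"hand":1,"offset":[-30,-5.4,0],"delta_rot":[0,0,0]},
    {"hand":1,"offset":[-30,-5.4,0],"delta_rot":[0,0,0]},
    {"hand":1,"offset":[-30,-5.4,0],"delta_rot":[0,0,0]},
    {"hand":1,"offset":[-30,-5.4,0],"delta_rot":[0,0,0]},
    {"hand":1,"offset":[-30,-5.4,0],"delta_rot":[0,0,0]},
    {"hand":1,"offset":[-30,-5.4,0],"delta_rot":[0,0,0]},
    {"hand":1,"offset":[-30,-5.4,0],"delta_rot":[0,0,0]},
    {"hand":1,"offset":[-30,-5.4,0],"delta_rot":[0,0,0]},
    {"hand":1,"offset":[-25,-4.5,0],"delta_rot":[0,0,0]},
    {"hand":1,"offset":[-10,-1.8,0],"delta_rot":[0,0,0]},
    {"hand":1,"offset":[0,0,30],"delta_rot":[0,0,0]},
    {"hand":1,"offset":[0,0,30],"delta_rot":[0,0,0]},
    {"hand":1,"offset":[0,0,30],"delta_rot":[0,0,0]},
    {"hand":1,"offset":[0,0,10],"delta_rot":[0,0,0]},
    {"hand":1,"offset":[0,0,0],"delta_rot":[0,0,0]},
  ],
)

```text
time_s: 10.75
tcp_pos: [0.5376, 0.143, 0.1297]
ee_rot: [[0.291, -0.957, -0.003], [-0.957, -0.291, 0.0], [-0.001, 0.002, -1.0]]
force: [-0.6, 0.5, 0.0]
width: 0.0537
finger_force: 63.3
```

```bash
python3 -c "
from h import *; go(537.6,143.4,77,16.9)
from cell import *
for n in('top','side'):
  c=read_camera(n);P=cloud(c);print(n,fit(P,537,143,130,17));print('blue',fit(P,522,193,76,17))"
```

```text
t 10.75 tcp [537.6 143.  129.7] yaw -163.1 turn tz 0.0 offset now-frame [-0.3 -0.3 52.7] after-turn frame [-0.3 -0.1 52.7] z-tilt [-0.003  0.   ]
level first: rotvec tool deg [0.14 0.05 0.  ]
top ([527.6, 140.5, 128.9, 18.3], 71, 42.0, 1.2)
blue ([516.7, 191.1, 76.2, 15.2], 200, 42.8, 1.6)
side ([535.2, 142.6, 130.8, 17.7], 265, 56.7, 2.2)
blue ([520.7, 193.3, 76.7, 15.7], 274, 54.6, 2.0)
```

Emit:
servo_tool(
  increments=[
    {"hand":1,"offset":[-0.3,0,10],"delta_rot":[0,0,0]},
    {"hand":1,"offset":[0,0,15],"delta_rot":[0,0,0]},
    {"hand":1,"offset":[0,0,12],"delta_rot":[0,0,0]},
    {"hand":1,"offset":[0,0,8],"delta_rot":[0,0,0]},
    {"hand":1,"offset":[0,0,4],"delta_rot":[0,0,0]},
    {"hand":1,"offset":[0,0,2],"delta_rot":[0,0,0]},
    {"hand":1,"offset":[0,0,0],"delta_rot":[0,0,0]},
    {"hand":1,"offset":[0,0,0],"delta_rot":[0,0,0]},
  ],
)

```text
time_s: 11.85
tcp_pos: [0.5376, 0.1437, 0.079]
ee_rot: [[0.291, -0.957, -0.001], [-0.957, -0.291, 0.001], [-0.002, 0.001, -1.0]]
force: [-0.6, -0.7, -1.5]
width: 0.0541
finger_force: 63.4
```

Emit:
servo_tool(
  increments=[
    {"hand":1,"offset":[0,0,0.8],"delta_rot":[0,0,0]},
    {"hand":1,"offset":[0,0,0.4],"delta_rot":[0,0,0]},
    {"hand":1,"offset":[0,0,0],"delta_rot":[0,0,0]},
    {"hand":1,"offset":[0,0,0],"delta_rot":[0,0,0]},
  ],
)

```text
time_s: 12.35
tcp_pos: [0.5374, 0.1436, 0.0776]
ee_rot: [[0.291, -0.957, -0.002], [-0.957, -0.291, 0.001], [-0.001, 0.002, -1.0]]
force: [0.1, -0.1, -1.5]
width: 0.0541
finger_force: 63.4
```

Emit:
servo_tool(
  increments=[
    {"hand":1,"offset":[0,0,0.6],"delta_rot":[0,0,0]},
    {"hand":1,"offset":[0,0,0],"delta_rot":[0,0,0]},
    {"hand":1,"offset":[0,0,0],"delta_rot":[0,0,0]},
  ],
)

```text
time_s: 12.72
tcp_pos: [0.5375, 0.1436, 0.077]
ee_rot: [[0.291, -0.957, -0.002], [-0.957, -0.291, 0.001], [-0.001, 0.002, -1.0]]
force: [-0.5, 0.4, -0.3]
width: 0.054
finger_force: 63.6
```

Emit:
servo_tool(
  increments=[
    {"hand":1,"offset":[0,0,0.5],"delta_rot":[0,0,0]},
    {"hand":1,"offset":[0,0,0],"delta_rot":[0,0,0]},
    {"hand":1,"offset":[0,0,0],"delta_rot":[0,0,0]},
  ],
)

```text
time_s: 13.1
tcp_pos: [0.5375, 0.1436, 0.0769]
ee_rot: [[0.291, -0.957, -0.002], [-0.957, -0.291, 0.001], [-0.001, 0.001, -1.0]]
force: [-1.6, -0.6, 5.7]
width: 0.0538
finger_force: 64.1
```

Contact is seated (+5.7 N at 76.9 mm). I'll open and rise.

Emit:
servo_tool(
  increments=[
    {"hand":0.3,"offset":[0,0,0],"delta_rot":[0,0,0]},
    {"hand":-0.3,"offset":[0,0,0],"delta_rot":[0,0,0]},
    {"hand":-1,"offset":[0,0,0],"delta_rot":[0,0,0]},
    {"hand":-1,"offset":[0,0,0],"delta_rot":[0,0,0]},
    {"hand":-1,"offset":[0,0,0],"delta_rot":[0,0,0]},
    {"hand":-1,"offset":[0,0,0],"delta_rot":[0,0,0]},
    {"hand":-1,"offset":[0,0,0],"delta_rot":[0,0,0]},
    {"hand":-1,"offset":[0,0,-10],"delta_rot":[0,0,0]},
    {"hand":-1,"offset":[0,0,-20],"delta_rot":[0,0,0]},
    {"hand":-1,"offset":[0,0,-30],"delta_rot":[0,0,0]},
    {"hand":-1,"offset":[0,0,-40],"delta_rot":[0,0,0]},
    {"hand":-1,"offset":[0,0,-40],"delta_rot":[0,0,0]},
    {"hand":-1,"offset":[0,0,-15],"delta_rot":[0,0,0]},
  ],
)

```text
time_s: 14.72
tcp_pos: [0.5388, 0.1439, 0.235]
ee_rot: [[0.291, -0.957, 0.002], [-0.957, -0.291, 0.003], [-0.002, -0.003, -1.0]]
force: [0.6, 0.2, -0.9]
width: 0.0854
finger_force: 0.0
```

```bash
python3 -c "
from h import *; go(467.9,-282.3,230,13.5)
from cell import *
for n in('top','side'):
  c=read_camera(n);P=cloud(c);print(n,fit(P,537,143,76,17));print('blue',fit(P,522,193,76,17))"
```

```text
t 14.725 tcp [538.8 143.9 235. ] yaw -163.1 turn tz 3.43 offset now-frame [387.1 191.9   3.6] after-turn frame [397.8 168.4   5. ] z-tilt [0.002 0.003]
level first: rotvec tool deg [-0.17  0.13  3.43]
top ([536.6, 143.4, 75.9, 17.6], 244, 55.2, 1.6)
blue ([522.6, 192.2, 76.6, 17.0], 174, 54.3, 1.5)
side ([535.5, 142.3, 76.5, 16.4], 220, 54.7, 2.1)
blue ([520.9, 192.6, 76.5, 17.2], 282, 54.7, 2.0)
```

Yellow is seated. Next I'll go to red.

Emit:
servo_tool(
  increments=[
    {"hand":-1,"offset":[0,0,0],"delta_rot":[0,0,3.4]},
    {"hand":-1,"offset":[20,8.5,0],"delta_rot":[0,0,0]},
    {"hand":-1,"offset":[35,14.8,0],"delta_rot":[0,0,0]},
    {"hand":-1,"offset":[35,14.8,0],"delta_rot":[0,0,0]},
    {"hand":-1,"offset":[35,14.8,0],"delta_rot":[0,0,0]},
    {"hand":-1,"offset":[35,14.8,0],"delta_rot":[0,0,0]},
    {"hand":-1,"offset":[35,14.8,0],"delta_rot":[0,0,0]},
    {"hand":-1,"offset":[35,14.8,0],"delta_rot":[0,0,0]},
    {"hand":-1,"offset":[35,14.8,0],"delta_rot":[0,0,0]},
    {"hand":-1,"offset":[35,14.8,0],"delta_rot":[0,0,0]},
    {"hand":-1,"offset":[35,14.8,0],"delta_rot":[0,0,0]},
    {"hand":-1,"offset":[35,14.8,0],"delta_rot":[0,0,0]},
    {"hand":-1,"offset":[28,12,0],"delta_rot":[0,0,0]},
    {"hand":-1,"offset":[0,0,25],"delta_rot":[0,0,0]},
    {"hand":-1,"offset":[0,0,35],"delta_rot":[0,0,0]},
    {"hand":-1,"offset":[0,0,30],"delta_rot":[0,0,0]},
    {"hand":-1,"offset":[0,0,20],"delta_rot":[0,0,0]},
    {"hand":-1,"offset":[0,0,0],"delta_rot":[0,0,0]},
    {"hand":-1,"offset":[0,0,0],"delta_rot":[0,0,0]},
  ],
)

```text
time_s: 17.2
tcp_pos: [0.4666, -0.2832, 0.1216]
ee_rot: [[0.234, -0.972, -0.002], [-0.972, -0.234, 0.001], [-0.001, 0.002, -1.0]]
force: [-0.3, 0.4, -0.1]
width: 0.0855
finger_force: 0.0
```

```bash
python3 -c "
from h import *; go(467.9,-282.3,30,13.5)
from cell import *
c=read_camera('side');print(fit(cloud(c),467,-282,30,14))"
```

```text
t 17.2 tcp [ 466.6 -283.2  121.6] yaw -166.5 turn tz 0.03 offset now-frame [-0.5 -1.7 91.6] after-turn frame [-0.6 -1.5 91.6] z-tilt [-0.002  0.001]
level first: rotvec tool deg [0.11 0.06 0.03]
([465.2, -282.0, 30.7, 12.0], 133, 54.6, 2.3)
```

Emit:
servo_tool(
  increments=[
    {"hand":-1,"offset":[-0.5,-1.6,12],"delta_rot":[0,0,0]},
    {"hand":-1,"offset":[0,0,20],"delta_rot":[0,0,0]},
    {"hand":-1,"offset":[0,0,20],"delta_rot":[0,0,0]},
    {"hand":-1,"offset":[0,0,18],"delta_rot":[0,0,0]},
    {"hand":-1,"offset":[0,0,14],"delta_rot":[0,0,0]},
    {"hand":-1,"offset":[0,0,7.5],"delta_rot":[0,0,0]},
    {"hand":-1,"offset":[0,0,0],"delta_rot":[0,0,0]},
    {"hand":-1,"offset":[0,0,0],"delta_rot":[0,0,0]},
    {"hand":1,"offset":[0,0,0],"delta_rot":[0,0,0]},
    {"hand":1,"offset":[0,0,0],"delta_rot":[0,0,0]},
    {"hand":1,"offset":[0,0,0],"delta_rot":[0,0,0]},
    {"hand":1,"offset":[0,0,0],"delta_rot":[0,0,0]},
    {"hand":1,"offset":[0,0,0],"delta_rot":[0,0,0]},
    {"hand":1,"offset":[0,0,0],"delta_rot":[0,0,0]},
  ],
)

```text
time_s: 19.0
tcp_pos: [0.4685, -0.2821, 0.0307]
ee_rot: [[0.234, -0.972, -0.001], [-0.972, -0.234, 0.0], [-0.0, 0.001, -1.0]]
force: [-1.1, 0.7, 5.7]
width: 0.0542
finger_force: 62.3
```

Emit:
servo_tool(
  increments=[
    {"hand":1,"offset":[0,0,-5],"delta_rot":[0,0,0]},
    {"hand":1,"offset":[0,0,-10],"delta_rot":[0,0,0]},
    {"hand":1,"offset":[0,0,-20],"delta_rot":[0,0,0]},
    {"hand":1,"offset":[0,0,-25],"delta_rot":[0,0,0]},
    {"hand":1,"offset":[0,0,-25],"delta_rot":[0,0,0]},
    {"hand":1,"offset":[0,0,-25],"delta_rot":[0,0,0]},
    {"hand":1,"offset":[0,0,-25],"delta_rot":[0,0,0]},
    {"hand":1,"offset":[0,0,-25],"delta_rot":[0,0,0]},
    {"hand":1,"offset":[0,0,-25],"delta_rot":[0,0,-1.7]},
    {"hand":1,"offset":[0,0,-15],"delta_rot":[0,0,-1.7]},
    {"hand":1,"offset":[0,0,0],"delta_rot":[0,0,0]},
    {"hand":1,"offset":[0,0,0],"delta_rot":[0,0,0]},
  ],
)

```text
time_s: 20.5
tcp_pos: [0.4678, -0.2818, 0.2287]
ee_rot: [[0.29, -0.957, -0.003], [-0.957, -0.29, 0.002], [-0.002, 0.003, -1.0]]
force: [0.3, -0.6, -1.2]
width: 0.0538
finger_force: 63.2
```

```bash
python3 -c "
from h import *; go(529.8,168.2,230,16.9)
from cell import *
for n in('top','side'):
  c=read_camera(n);P=cloud(c);print(n,fit(P,467,-282,230,17));print('blue',fit(P,522,193,76,17),'yel',fit(P,537,143,76,17))"
```

```text
t 20.5 tcp [ 467.8 -281.8  228.7] yaw -163.1 turn tz -0.02 offset now-frame [-412.6 -190.    -0.8] after-turn frame [-412.5 -190.1   -1.3] z-tilt [-0.003  0.002]
level first: rotvec tool deg [ 0.16  0.14 -0.02]
top ([467.7, -282.5, 228.3, 17.8], 339, 54.0, 1.5)
blue ([522.5, 193.2, 76.2, 16.3], 338, 54.7, 1.6) yel ([537.2, 143.3, 76.0, 16.3], 337, 55.0, 1.7)
side ([466.6, -282.4, 227.7, 16.8], 152, 57.1, 2.4)
blue ([521.1, 192.4, 76.8, 16.0], 273, 54.5, 2.3) yel ([535.2, 142.8, 76.7, 16.1], 218, 54.5, 2.0)
```

Emit:
servo_tool(
  increments=[
    {"hand":1,"offset":[-12.7,-5.8,0],"delta_rot":[0,0,0]},
    {"hand":1,"offset":[-30,-13.8,0],"delta_rot":[0,0,0]},
    {"hand":1,"offset":[-30,-13.8,0],"delta_rot":[0,0,0]},
    {"hand":1,"offset":[-30,-13.8,0],"delta_rot":[0,0,0]},
    {"hand":1,"offset":[-30,-13.8,0],"delta_rot":[0,0,0]},
    {"hand":1,"offset":[-30,-13.8,0],"delta_rot":[0,0,0]},
    {"hand":1,"offset":[-30,-13.8,0],"delta_rot":[0,0,0]},
    {"hand":1,"offset":[-30,-13.8,0],"delta_rot":[0,0,0]},
    {"hand":1,"offset":[-30,-13.8,0],"delta_rot":[0,0,0]},
    {"hand":1,"offset":[-30,-13.8,0],"delta_rot":[0,0,0]},
    {"hand":1,"offset":[-30,-13.8,0],"delta_rot":[0,0,0]},
    {"hand":1,"offset":[-30,-13.8,0],"delta_rot":[0,0,0]},
    {"hand":1,"offset":[-30,-13.8,0],"delta_rot":[0,0,0]},
    {"hand":1,"offset":[-25,-11.5,0],"delta_rot":[0,0,0]},
    {"hand":1,"offset":[-15,-7,0],"delta_rot":[0,0,0]},
    {"hand":1,"offset":[0,0,20],"delta_rot":[0,0,0]},
    {"hand":1,"offset":[0,0,25],"delta_rot":[0,0,0]},
    {"hand":1,"offset":[0,0,20],"delta_rot":[0,0,0]},
    {"hand":1,"offset":[0,0,0],"delta_rot":[0,0,0]},
    {"hand":1,"offset":[0,0,0],"delta_rot":[0,0,0]},
  ],
)

```text
time_s: 23.1
tcp_pos: [0.5302, 0.1682, 0.1657]
ee_rot: [[0.291, -0.957, -0.001], [-0.957, -0.291, 0.001], [-0.001, 0.001, -1.0]]
force: [0.7, 0.2, -1.0]
width: 0.054
finger_force: 63.3
```

```bash
python3 -c "
from h import *; go(529.8,168.6,128,16.9)
from cell import *
c=read_camera('side');print(fit(cloud(c),530,168,163,17))"
```

```text
t 23.1 tcp [530.2 168.2 165.7] yaw -163.1 turn tz 0.02 offset now-frame [-0.4  0.2 37.7] after-turn frame [-0.5  0.3 37.7] z-tilt [-0.001  0.001]
level first: rotvec tool deg [0.05 0.07 0.02]
([526.7, 167.0, 165.3, 17.9], 283, 57.5, 2.0)
```

Emit:
servo_tool(
  increments=[
    {"hand":1,"offset":[-0.4,0,12],"delta_rot":[0,0,0]},
    {"hand":1,"offset":[0,0,12],"delta_rot":[0,0,0]},
    {"hand":1,"offset":[0,0,8],"delta_rot":[0,0,0]},
    {"hand":1,"offset":[0,0,5],"delta_rot":[0,0,0]},
    {"hand":1,"offset":[0,0,0],"delta_rot":[0,0,0]},
    {"hand":1,"offset":[0,0,0],"delta_rot":[0,0,0]},
    {"hand":1,"offset":[0,0,0],"delta_rot":[0,0,0]},
  ],
)

```text
time_s: 24.02
tcp_pos: [0.5299, 0.1686, 0.1283]
ee_rot: [[0.291, -0.957, -0.001], [-0.957, -0.291, 0.001], [-0.001, 0.001, -1.0]]
force: [0.3, -0.4, -1.1]
width: 0.0534
finger_force: 63.3
```

```bash
python3 -c "
from h import *; go(529.8,168.6,128,16.9)
from cell import *
c=read_camera('side');P=cloud(c);print(fit(P,530,168,128,17),fit(P,522,193,76,17),fit(P,537,143,76,17));cv2.imwrite('pics/s3.png',cv2.resize(c['img'][150:290,200:400],None,fx=4,fy=4))"
```

```text
t 24.025 tcp [529.9 168.6 128.3] yaw -163.1 turn tz 0.02 offset now-frame [-0.   0.1  0.3] after-turn frame [-0.   0.1  0.3] z-tilt [-0.001  0.001]
level first: rotvec tool deg [0.06 0.09 0.02]
([528.5, 167.9, 127.9, 16.9], 275, 55.7, 2.0) ([520.7, 192.8, 76.3, 16.7], 281, 54.6, 2.0) ([533.9, 146.8, 71.2, 17.1], 82, 55.6, 2.1)
```

View pics/s3.png

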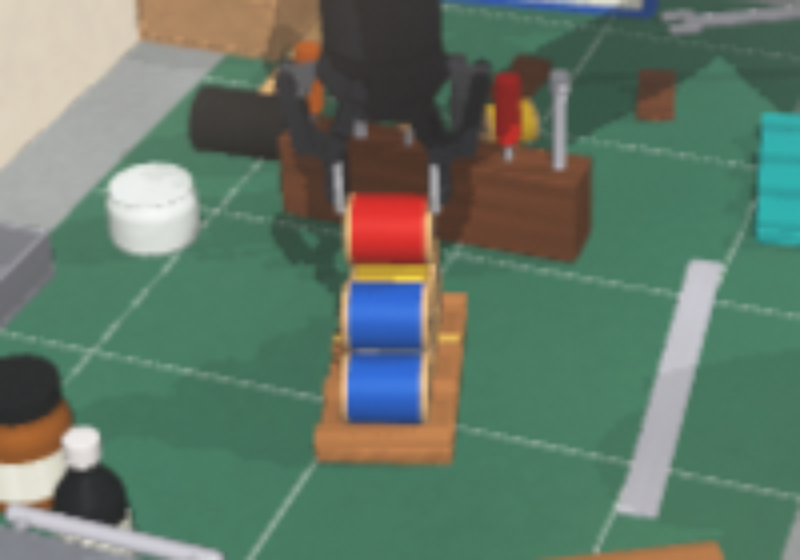

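Red (crop (390,230)) is held level over the blue spool and the yellow one partly hidden behind it. It is centred at about 128 mm, roughly 11 mm above its seat, with a visible gap. The yellow fit in this view is occluded; it measured well before.

```bash
python3 -c "
from cell import *
print(job_done())"
```

```text
the job is handed in; nothing more can be done
None
```

The job is handed in at about 24 s: the yellow spool is saddled in the second-layer gap and let go, and the red one is held level and centred about 11 mm above its top seat; the hand-in returned no verdict.

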